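# Bring the red specimen round the bend of the hanging rack

### The arm

A 6-joint arm with a two-finger parallel gripper is mounted at the origin on the work surface. World frame = base frame: x ahead of the robot, y to its left, z up, the work surface at z = 0. Lengths are in mm, angles in rad, forces in N, time in s.
With the tool pointing down it reaches from about 350 to 875 mm from the base axis. Payload 4.2 kg.
Tool frame: the origin (TCP) lies on the mounting face of the last link; the fingertips stand 173 mm ahead of it and the grasp point (between the pads) lies grip_point_offset ahead of it (grip_point_offset is the distance from the TCP to the grasp point, in mm); z points along the fingers, y is the line along which they close (so a half turn about z gives the same grasp; the last joint's range is limited). The gripper opens to 85 mm and grips with 20 to 120 N. Pads are 22 mm wide; open, the fingers measure 114 mm over their backs; the gripper's body (76 mm by 85 mm) begins 54 mm behind the grasp point. The pads swing forward as they close: fully open they stand 13 mm farther back than shut.
Start: joints at [1.605, 0.385, 0.008, 0, -1.194, -0.259], TCP at [139.288, 609.261, 404.712] pointing down, gripper open.
Joint ranges: [-3.14, 3.14], [-1.21, 2.06], [-1.07, 1.41], [-3.16, 2.05], [-2.99, -0.16], [-3.1, 3.1]. Speed limits (rad/s): [2.79, 2.79, 3.14, 3.14, 3.14, 3.14].

### API

Orientations are given as a unit quaternion [x, y, z, w].
In Python, from bench import read_state, get_image, job_done, recognise, place_of, grip_point_offset gives the robot as it stands. The module is installed in compiled form; this text tells all that it offers.
- The arm moves only by the tool carry_out, never from a script. Its arguments are lists of equal length, an entry for each row: "slide": the shift along the tool's x, y, z in m, a list of three; "roll": the turn about the tool's z in degrees; "claw": the finger opening in m, from 0 to 0.0854. A call has 1 to 8 rows; each row is the pose to reach, as a shift and turn from the pose commanded when the call began, along the tool's axes at that moment; what a row does not reach only later rows make up. A row lasts 1/8 s, in which the tool goes at most 62.5 mm and 10.7 degrees, less where a joint would pass 70% of its speed; a pose out of reach is approached as far as the arm can. A call with a gripper value outside its range is refused whole. The fingers move at their own pace and stop on an object; the grip force is fixed at half the most. Time passes only in rows, so rows that repeat a pose let the fingers close. It gives the time, the measured TCP pose, the force, the opening and the grip force at its end, in the units of the state.
- read_state(): the state, without advancing time (a new reading comes with each control period).
- get_image(name): name is "scene" or "top" or "wrist"; returns a dict with "img" (420x560x3 uint8, red, green, blue), "z_map" (420x560 float32, mm along the optical axis (not along the pixel's ray), 0 where there is no reading), "mtx" (3x3 intrinsics, pixels), "world_from_camera" (4x4, takes a point from camera to world coordinates); the wrist camera has in their place "T_tool_cam" (4x4, takes a point from camera to tool coordinates, whose origin is the TCP and whose axes are the flange's). Camera axes: x right, y up, looking along -z (the intrinsics and any distortion apply to the point x, -y, -z); pixel columns grow to the right and rows downward; lengths in mm; the calibration is good to about 2 mm. A picture is of the moment at which its call begins: read the wrist's pose just before it.
- job_done(): hands the job in; it is judged then, once.
Trained networks look in a picture, given as the dict that the camera call returned (one of the last four; its "shot" number tells which), for a name from the list of things; names that differ only in an ending like _2 or _b are one class to them, and where a whole thing is asked for, a point or a joint stands for the part that bears it (a point fixed in the world has none). Each returns a list of dicts, best first, with "conf" (0 to 1); they miss things now and then, are a little off and sometimes report something else, mostly with a low value. They report only what shows in the picture. A call takes as long as a camera call.
- recognise(picture, thing): "at" ([column, row] in pixels, amid what is visible of it).
- place_of(picture, thing): "at" ([column, row] in pixels: a listed point, or the origin of a listed thing).
The state is a dict: "clock": time; "joints": joint angles; "joint_vel": joint speeds; "joint_efforts": joint torques, N m; "position": TCP position; "ee_rot": TCP orientation; "contact_force": force on the tool from outside, world axes, zero at the start; "wrist_torque": the same for the moment, N m; "gripper_width": finger opening in mm; "grasp_force": force on a finger pad.
Only numpy, scipy, OpenCV 4.12 (cv2) and the standard library are available. Lean on these libraries where they do the work, as an engineer would, in place of code of your own. Each camera call takes 0.05 s, during which the arm holds its last target. There are 200 camera calls.

### The job

On the bent-rod rack, slide the red specimen off the back bar, round the bend beside it and along the arm until all of it is past the yellow band, then leave it hanging there freely and still. Leave the white specimen hanging where it is.

Things in the scene. Friction and masses are not known exactly. Their poses are not given: they have to be found in the camera images.
- rack: Fixed rack: grey foot, upright post, and on it a level U of bent 8 mm steel rod, open towards the robot (rack -x). Origin on the bench under the post; z up, y along the back bar. Each arm of the U ends in a black knob (radius 16 mm, x -150 to -162 mm) that keeps specimens on, and has a painted yellow band (no step) at x -76 to -84 mm. The post meets the rod from below; specimens cannot pass it.
- rod (a point): Axis of the rod above the post, 160 mm above the rack's origin, same axes. From here the back bar runs straight to y +/-90 mm, then the rod turns 90 degrees on a 40 mm radius (bend centres x -40, y +/-90 mm) into two level arms along y +/-130 mm, which run from x -40 to the knobs at x -150 mm.
- red_specimen: Red plate 12 mm thick, 90 g, hanging by its 26 mm hole on the back bar, left or right of the post. Origin: hole centre (9 mm below the rod's axis as it hangs; lifted 9 mm the rod is in mid-hole); y: hole axis and thickness; z up. 56 mm wide from z -85 to +28; above, a tab 26 mm wide rises to z +65, to be pinched from above across its thickness. It must turn with the rod to pass the bend.
- white_specimen: White plate of the same shape and size, hanging on the back bar on the other side of the post. To be left where it is.

How it is judged (in metres and radians):
At the end, for the whole second after the job is handed in: The red specimen hangs on its arm, upright within 15 degrees and still, with its hole's centre beyond x = -84 mm in the rack's frame (towards the end knob); the white specimen is within 20 mm of where it was (x of red_specimen in the frame of rack below -0.084 m and z of red_specimen in the frame of rack above 0.135 m and angle between red_specimen's own z axis and vertical below 0.26 rad and linear speed of red_specimen below 0.03 m/s and angular speed of red_specimen below 0.6 rad/s and distance of white_specimen from where it was at the start of the episode below 0.02 m); the robot touches nothing.
It fails at once if the white specimen is dragged along its bar or knocked more than 40 mm away (distance of white_specimen from where it was at the start of the episode above 0.04 m).
It also fails if it takes over 38 s, if anything falls off the work surface, if the arm or the gripper's body presses on something with over 40 N, if the wrist force passes 120 N, or if a joint passes its speed limit or range.

## Working session

There is one attempt and no reset: what is moved stays moved. The work goes in short steps, Python scripts to look and compute and a tool call to move; the robot and the scene stay as the last step left them, time stands still between calls to the robot, and variables do not carry over. Pictures are saved under pics/ and viewed, at most 10 in all, crops included, and the job is handed in when it is done.

Besides the shell and the picture viewer there is one more tool, called after "Call:" by a JSON object that holds its "fn" and its "kwargs", one argument or row to a line. carry_out: Moves the arm, as the interface text tells. Its arguments: {"type":"object","properties":{"slide":{"type":"array"},"roll":{"type":"array"},"claw":{"type":"array"}},"required":["slide","roll","claw"]}

```bash
mkdir -p pics; cat > h.py <<'E'
import numpy as np, cv2
from bench import *
from scipy.spatial.transform import Rotation as R
def deproj(p,T,u,v,z=None):
    K=p["mtx"]; z=p["z_map"][int(round(v)),int(round(u))] if z is None else z
    c=np.array([(u-K[0,2])/K[0,0]*z,-(v-K[1,2])/K[1,1]*z,-z,1]); return (T@c)[:3]
def cloud(p,T):
    K=p["mtx"];z=p["z_map"].astype(float);v,u=np.mgrid[:420,:560]
    c=np.stack([(u-K[0,2])/K[0,0]*z,-(v-K[1,2])/K[1,1]*z,-z,np.ones_like(z)],-1)
    return (c@T.T)[...,:3]
def save(p,n): cv2.imwrite("pics/"+n,p["img"][...,::-1])
def toolT():
    s=read_state();T=np.eye(4);T[:3,:3]=R.from_quat(s["ee_rot"]).as_matrix();T[:3,3]=s["position"];return T
E
python3 - <<'E'
from h import *
print(read_state(), grip_point_offset)
ims=[]
for n in("scene","top"):
    p=get_image(n);T=p["world_from_camera"];ims.append(p["img"])
    for t in("rack","rod","red_specimen","white_specimen"):
        for f in(recognise,place_of):
            try:
                r=f(p,t)[:2]
                for d in r: print(n,t,f.__name__,np.round(d["at"]),round(d["conf"],2),np.round(deproj(p,T,*d["at"])))
            except Exception as e: print(n,t,e)
    C=cloud(p,T);hsv=cv2.cvtColor(p["img"],cv2.COLOR_RGB2HSV);ok=p["z_map"]>0
    red=((hsv[...,0]<8)|(hsv[...,0]>172))&(hsv[...,1]>130)&(hsv[...,2]>60)&ok
    yel=(abs(hsv[...,0].astype(int)-27)<7)&(hsv[...,1]>130)&(hsv[...,2]>80)&ok
    for nm,m in(("red",red),("yel",yel)):
        k,l,s,c=cv2.connectedComponentsWithStats(m.astype(np.uint8))
        for i in range(1,k):
            if s[i,4]>8: print(n,nm,c[i].round(),s[i,4],np.median(C[l==i],0).round(1),C[l==i].min(0).round(),C[l==i].max(0).round())
cv2.imwrite("pics/a.png",cv2.resize(np.hstack(ims),(800,300))[...,::-1])
E
```

```text
{'clock': 0.0, 'joints': array([ 1.60459068e+00,  3.85521602e-01,  6.61308509e-03, -5.14366778e-04,
       -1.19400381e+00, -2.58586288e-01]), 'joint_vel': array([-0.00118787,  0.0014432 ,  0.00030355,  0.00068431, -0.00044964,
        0.00044013]), 'joint_efforts': array([ 9.92961805e-05, -3.92292845e+01,  1.88398612e+01,  4.18625280e+00,
       -4.58580122e-03, -1.64324724e-06]), 'position': array([139.2409358 , 609.06669426, 403.63501557]), 'ee_rot': array([ 9.93678989e-01, -1.12253687e-01, -8.23731621e-05,  1.08153319e-03]), 'contact_force': array([-0.34200795,  0.07455787, -0.96962751]), 'wrist_torque': array([ 0.00946911, -0.01216847,  0.00369624]), 'grasp_force': 0.0, 'gripper_width': 85.49040688600162} 154.70000000000002
scene rack call [283. 254.] 0.68 [609.  26.  25.]
scene rack call [282. 263.] 0.84 [615.  33.  11.]
scene rod call [281. 252.] 0.74 [610.  21.  26.]
scene rod call [284. 186.] 0.84 [606.  21. 161.]
scene red_specimen call [300. 221.] 0.74 [615.  94. 137.]
scene red_specimen call [303. 214.] 0.75 [ 484. -117.   -1.]
scene white_specimen call [268. 185.] 0.8 [6
[... 910 characters left out ...]
op red_specimen call [236. 211.] 0.96 [600.  84. 206.]
top white_specimen call [327. 212.] 0.95 [597. -26. 214.]
top white_specimen call [330. 215.] 0.81 [594. -29. 217.]
top white_specimen call [284. 215.] 0.72 [601.  25. 161.]
top red [ 17. 142.] 1107 [719.7 409.5  84.8] [693. 382.  -2.] [774. 469.  89.]
top red [232. 200.] 287 [613.1  88.1 215. ] [596.  81.  -1.] [661. 117. 219.]
top red [239. 216.] 10 [602.2  84.4 138.6] [598.  83. 136.] [606.  85. 142.]
top red [232. 223.] 123 [588.9  90.1 178.4] [581.  84.  -0.] [602. 114. 184.]
top yel [180. 268.] 51 [533.9 156.5 164.4] [530. 152. 161.] [538. 162. 167.]
top yel [385. 282.] 47 [ 514.7 -101.4  164.3] [ 512. -106.  161.] [518. -97. 167.]
```

View pics/a.png

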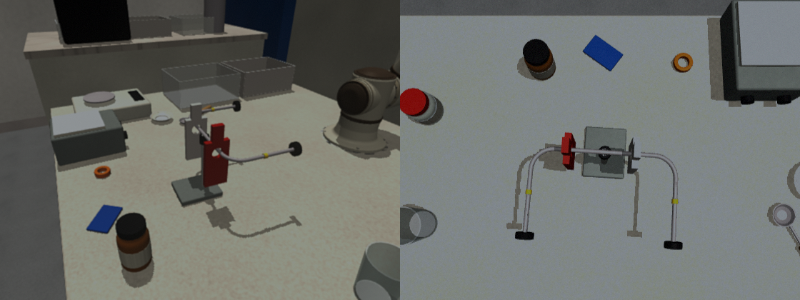

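Red hangs on the left (+y) side of the post. The rack origin is about (604, 23) with a yaw of about -4.2°. I'll move above the tab.

Call:
{"fn": "carry_out", "kwargs": {
  "slide": [
    [0.05, 0.035, -0.02],
    [0.1, 0.07, -0.04],
    [0.15, 0.105, -0.04],
    [0.2, 0.14, -0.04],
    [0.25, 0.175, -0.04],
    [0.3, 0.21, -0.04],
    [0.35, 0.245, -0.04],
    [0.4, 0.28, -0.04]
  ],
  "roll": [-1, -2, -3, -4, -5, -6, -7, -8.6],
  "claw": [0.085, 0.085, 0.07, 0.06, 0.05, 0.05, 0.05, 0.05]
}}

```text
clock: 1.9
position: [467.8, 245.4, 445.1]
ee_rot: [0.999, -0.037, 0.0, -0.0]
contact_force: [0.4, 1.0, -0.2]
gripper_width: 50.0
grasp_force: 0.0
```

```bash
cat > go.py <<'E'
from h import *
import sys
x,y,z,yaw=map(float,sys.argv[1:5])
T=toolT();d=T[:3,:3].T@(np.array([x,y,z])-T[:3,3])
yw=np.degrees(np.arctan2(T[1,0],T[0,0]))
s=read_state()
print(s["clock"],T[:3,3].round(1),"yaw",yw.round(2),"slide",(d/1000).round(4),"roll",-(yaw-yw),s["joints"].round(2),s["gripper_width"],s["grasp_force"])
E
python3 go.py 609 89 445 -4.25
```

```text
1.9 [467.8 245.4 445.1] yaw -4.21 slide [1.523e-01 1.457e-01 1.000e-04] roll 0.0383445663605011 [ 0.79  0.19 -0.16  0.   -1.22  0.71] 50.048776225490066 0.0
```

Call:
{"fn": "carry_out", "kwargs": {
  "slide": [
    [0.05, 0.049, 0],
    [0.1, 0.098, 0],
    [0.153, 0.146, 0],
    [0.153, 0.146, 0]
  ],
  "roll": [0, 0, 0, 0],
  "claw": [0.05, 0.05, 0.05, 0.05]
}}

```text
clock: 2.4
position: [610.2, 87.4, 444.1]
ee_rot: [0.999, -0.039, -0.0, 0.0]
contact_force: [-0.0, 0.5, -0.3]
gripper_width: 49.9
grasp_force: 0.0
```

```bash
cat > look.py <<'E'
from h import *
import sys
T=toolT();p=get_image("wrist");W=T@p["T_tool_cam"];C=cloud(p,W);save(p,sys.argv[1])
hsv=cv2.cvtColor(p["img"],cv2.COLOR_RGB2HSV);ok=p["z_map"]>0
red=((hsv[...,0]<8)|(hsv[...,0]>172))&(hsv[...,1]>130)&(hsv[...,2]>40)&ok
yel=(abs(hsv[...,0].astype(int)-27)<7)&(hsv[...,1]>130)&(hsv[...,2]>80)&ok
for nm,m in(("red",red),("yel",yel)):
    k,l,s,c=cv2.connectedComponentsWithStats(m.astype(np.uint8))
    for i in range(1,k):
        if s[i,4]>15: print(nm,c[i].round(),s[i,4],np.median(C[l==i],0).round(1),C[l==i].min(0).round(),C[l==i].max(0).round())
zt=np.percentile(C[red&(C[...,2]<235)][:,2],99);m=red&(abs(C[...,2]-zt)<4)
print("top z",zt,cv2.minAreaRect(C[m][:,:2].astype(np.float32)),m.sum())
E
python3 look.py b.png; python3 go.py 609 89 445 -4.25
```

```text
red [281. 209.] 1789 [621.1  86.8 211.3] [596.  80.  79.] [637.  94. 218.]
yel [539. 311.] 129 [514.9 -99.9 165. ] [ 511. -106.  161.] [519. -97. 167.]
top z 217.23454753489239 ((608.7512817382812, 87.73175048828125), (10.884481430053711, 26.018840789794922), 85.78456115722656) 875
2.45 [611.1  86.6 443.9] yaw -4.53 slide [-0.0023 -0.0022 -0.0011] roll -0.2801211076587151 [ 0.4   0.35  0.05  0.   -1.27  1.09] 49.829828929561536 0.0
```

View pics/b.png

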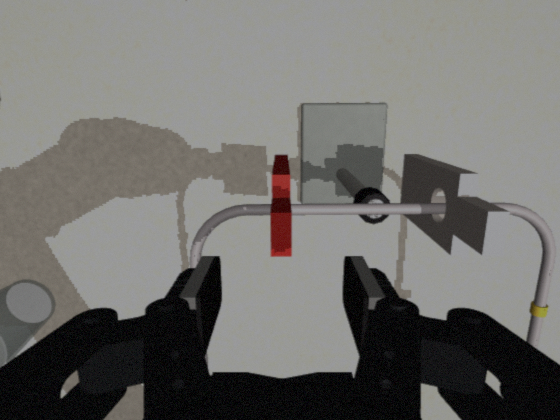

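```bash
python3 -c "
from h import *
get_image('wrist');get_image('wrist')"; python3 go.py 608.7 87.7 357 -4.25
```

```text
2.55 [609.1  89.1 444.1] yaw -4.42 slide [-0.0002  0.0014  0.0871] roll -0.1710486432079792 [ 0.41  0.35  0.05 -0.   -1.27  1.09] 49.97392738712881 0.0
```

Call:
{"fn": "carry_out", "kwargs": {
  "slide": [
    [-0.001, 0, 0.03],
    [-0.001, 0, 0.06],
    [-0.001, 0, 0.087],
    [-0.001, 0, 0.087],
    [-0.001, 0, 0.087],
    [-0.001, 0, 0.087],
    [-0.001, 0, 0.087],
    [-0.001, 0, 0.087]
  ],
  "roll": [0, 0, 0, 0, 0, 0, 0, 0],
  "claw": [0.05, 0.05, 0.05, 0.05, 0.0, 0.0, 0.0, 0.0]
}}

```text
clock: 3.55
position: [607.8, 90.4, 359.5]
ee_rot: [0.999, -0.037, 0.001, -0.0]
contact_force: [-1.2, 1.6, 4.7]
gripper_width: 11.0
grasp_force: 60.3
```

```bash
python3 go.py 608.7 87.7 357 -4.25
```

```text
3.55 [607.8  90.4 359.5] yaw -4.26 slide [0.0011 0.0026 0.0025] roll -0.011128338914410563 [ 0.41  0.4  -0.09  0.   -1.08  1.09] 11.005126567073157 60.260390639305115
```

Call:
{"fn": "carry_out", "kwargs": {
  "slide": [
    [0, 0, -0.005],
    [0, 0, -0.009],
    [0, -0.008, -0.009],
    [0, -0.017, -0.009],
    [0, -0.025, -0.009],
    [0, -0.025, -0.009]
  ],
  "roll": [0, 0, 0, 0, 0, 0],
  "claw": [0, 0, 0, 0, 0, 0]
}}

```text
clock: 4.3
position: [609.4, 116.0, 366.4]
ee_rot: [0.999, -0.037, -0.0, 0.0]
contact_force: [0.0, -0.1, -1.2]
gripper_width: 10.6
grasp_force: 59.3
```

```bash
python3 go.py 610.7 113 368 -4.25; python3 look.py c.png
```

```text
4.3 [609.4 116.  366.4] yaw -4.22 slide [ 0.0015  0.0029 -0.0016] roll 0.034839851752893836 [ 0.45  0.4  -0.06 -0.   -1.11  1.05] 10.617164091714582 59.32001352310181
red [282. 262.] 5135 [622.6 114.5 216.5] [596. 107.  80.] [638. 122. 231.]
top z 224.5255028889741 ((609.9170532226562, 115.263916015625), (12.12065601348877, 27.305187225341797), 87.03013610839844) 2387
```

View pics/c.png

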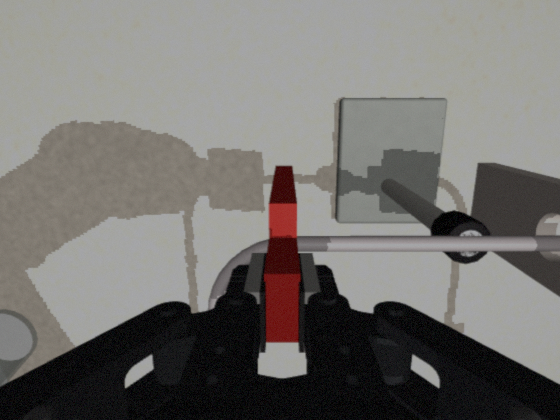

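Call:
{"fn": "carry_out", "kwargs": {
  "slide": [
    [-0.0005, -0.0063, 0],
    [-0.002, -0.0124, 0],
    [-0.0044, -0.0182, 0],
    [-0.0076, -0.0235, 0],
    [-0.0117, -0.0283, 0],
    [-0.0117, -0.0283, 0]
  ],
  "roll": [-9, -18, -27, -36, -45, -45],
  "claw": [0, 0, 0, 0, 0, 0]
}}

```text
clock: 5.1
position: [599.7, 144.3, 366.8]
ee_rot: [0.938, 0.347, -0.0, 0.0]
contact_force: [-0.6, 0.3, -1.0]
gripper_width: 11.2
grasp_force: 59.3
```

```bash
python3 go.py 610.7 113 368 85.75; python3 look.py d.png
```

```text
5.1 [599.7 144.3 366.8] yaw 40.63 slide [-0.012   0.0309 -0.0012] roll -45.11509576390318 [ 0.5   0.4  -0.07  0.   -1.1   1.78] 11.246409650589607 59.29122984409332
red [282. 262.] 5103 [608.9 151.8 217.3] [587. 132.  77.] [625. 167. 229.]
top z 225.13258947742494 ((600.4382934570312, 144.29454040527344), (26.816152572631836, 12.543684005737305), 42.77553939819336) 2386
```

View pics/d.png

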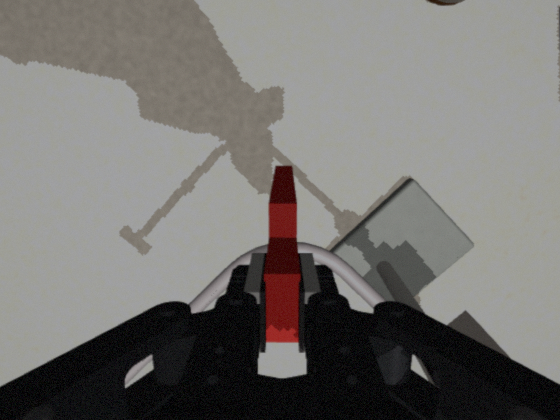

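Call:
{"fn": "carry_out", "kwargs": {
  "slide": [
    [-0.0005, -0.0063, 0],
    [-0.002, -0.0124, 0],
    [-0.0044, -0.0182, 0],
    [-0.0076, -0.0235, 0],
    [-0.0117, -0.0283, 0],
    [-0.0117, -0.0283, 0]
  ],
  "roll": [-9, -18, -27, -36, -45, -45],
  "claw": [0, 0, 0, 0, 0, 0]
}}

```text
clock: 5.9
position: [572.4, 157.8, 366.9]
ee_rot: [0.734, 0.679, 0.0, 0.0]
contact_force: [0.2, -0.7, -1.6]
gripper_width: 11.0
grasp_force: 59.3
```

```bash
python3 go.py 610.7 113 368 85.75; python3 look.py e.png
```

```text
5.9 [572.4 157.8 366.9] yaw 85.51 slide [-0.0417  0.0417 -0.0011] roll -0.24081712402256983 [ 0.54  0.36 -0.13  0.   -1.08  2.52] 10.99504236303213 59.320905804634094
red [282. 262.] 5093 [573.4 170.8 217.5] [566. 144.  77.] [581. 187. 229.]
yel [204. 252.] 307 [533.6 158.8 164.7] [530. 153. 160.] [538. 163. 167.]
top z 225.13676788931613 ((572.5677490234375, 158.24822998046875), (27.078981399536133, 12.100236892700195), 86.03157043457031) 2390
```

View pics/e.png

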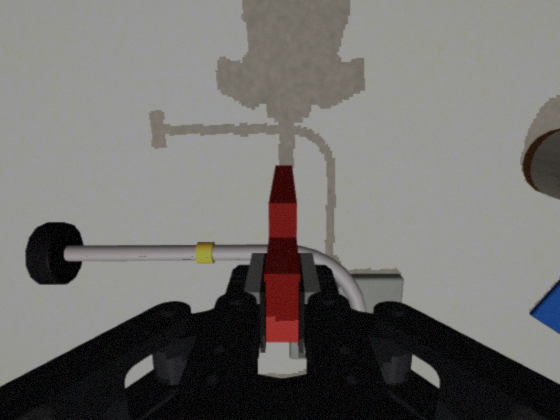

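Call:
{"fn": "carry_out", "kwargs": {
  "slide": [
    [-0.001, -0.012, 0],
    [-0.002, -0.027, 0],
    [-0.002, -0.042, 0],
    [-0.002, -0.057, 0],
    [-0.002, -0.072, 0],
    [-0.002, -0.072, 0],
    [-0.002, -0.072, 0.004],
    [-0.002, -0.072, 0.008]
  ],
  "roll": [0, 0, 0, 0, 0, 0, 0, 0],
  "claw": [0, 0, 0, 0, 0, 0, 0, 0]
}}

```text
clock: 6.95
position: [501.0, 161.6, 359.4]
ee_rot: [0.733, 0.68, 0.0, 0.0]
contact_force: [-7.9, 2.4, 18.8]
gripper_width: 10.9
grasp_force: 62.2
```

Call:
{"fn": "carry_out", "kwargs": {
  "slide": [
    [0, 0, 0],
    [0, 0, 0],
    [0, 0, 0]
  ],
  "roll": [0, 0, 0],
  "claw": [0, 0, 0]
}}

```text
clock: 7.32
position: [500.9, 161.5, 359.6]
ee_rot: [0.733, 0.68, 0.0, 0.0]
contact_force: [-2.4, 1.2, 5.2]
gripper_width: 10.9
grasp_force: 60.2
```

```bash
python3 look.py f.png
```

```text
red [282. 262.] 5112 [502.  174.6 210.1] [495. 148.  69.] [509. 190. 224.]
yel [350. 254.] 340 [533.3 159.1 164.8] [529. 153. 160.] [538. 163. 167.]
top z 217.59387065963057 ((500.66668701171875, 161.94166564941406), (27.249216079711914, 12.507601737976074), 84.17106628417969) 2402
```

View pics/f.png

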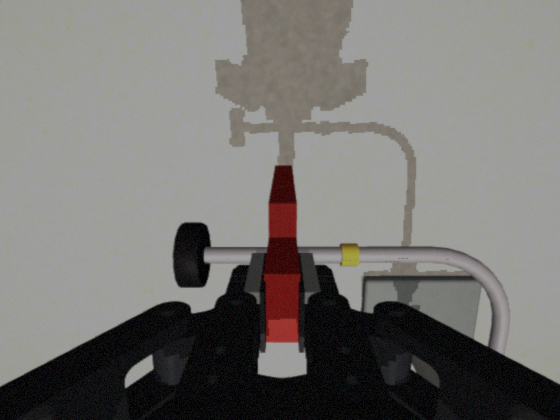

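Call:
{"fn": "carry_out", "kwargs": {
  "slide": [
    [0, 0, -0.0005],
    [0, 0, -0.0005],
    [0, 0, -0.0005],
    [0, 0, -0.0005],
    [0, 0, -0.0005],
    [0, 0, -0.02],
    [0, 0, -0.06],
    [0, 0, -0.1]
  ],
  "roll": [0, 0, 0, 0, 0, 0, 0, 0],
  "claw": [0, 0.02, 0.035, 0.04, 0.04, 0.04, 0.04, 0.04]
}}

```text
clock: 8.38
position: [500.5, 161.4, 459.6]
ee_rot: [0.733, 0.68, -0.0, 0.0]
contact_force: [0.6, -0.4, 0.9]
gripper_width: 40.0
grasp_force: 0.0
```

Call:
{"fn": "carry_out", "kwargs": {
  "slide": [
    [0, 0, 0],
    [0, 0, 0],
    [0, 0, 0],
    [0, 0, 0],
    [0, 0, 0],
    [0, 0, 0],
    [0, 0, 0],
    [0, 0, 0]
  ],
  "roll": [0, 0, 0, 0, 0, 0, 0, 0],
  "claw": [0.04, 0.04, 0.04, 0.04, 0.04, 0.04, 0.04, 0.04]
}}

```text
clock: 9.38
position: [500.5, 161.4, 458.7]
ee_rot: [0.733, 0.68, 0.0, -0.0]
contact_force: [0.5, 0.7, -0.5]
gripper_width: 40.1
grasp_force: 0.0
```

```bash
python3 look.py g.png; python3 - <<'E'
from h import *
p=get_image("scene");q=get_image("wrist")
cv2.imwrite("pics/h.png",cv2.resize(np.hstack([p["img"],q["img"]]),(800,300))[...,::-1])
p=get_image("top")
for r in place_of(p,"white_specimen")[:1]: print(r["at"],deproj(p,p["world_from_camera"],*r["at"]))
E
sleep 0; python3 look.py i.png
```

```text
red [283. 202.] 1461 [501.8 173.6 214.6] [494. 136.  72.] [508. 191. 218.]
yel [327. 204.] 130 [533.3 158.3 164.9] [529. 152. 161.] [538. 162. 167.]
top z 217.47558538480948 ((501.44097900390625, 165.2137908935547), (26.177032470703125, 11.29841136932373), 86.94771575927734) 805
[329.1, 214.7] [593.59236906 -27.953284   216.86837918]
red [283. 203.] 1461 [501.8 173.7 214.7] [494. 136.  86.] [508. 191. 218.]
yel [326. 204.] 129 [533.2 158.4 164.9] [529. 153. 161.] [537. 162. 167.]
top z 217.40061182846122 ((501.2885437011719, 165.14556884765625), (26.224321365356445, 11.298142433166504), 86.41309356689453) 806
```

View pics/h.png

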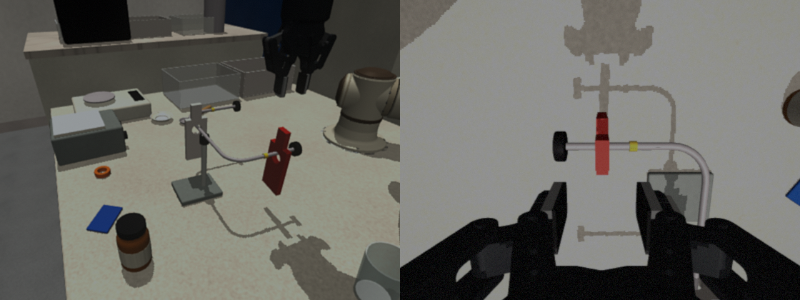

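The red plate hangs past the band (wrist view: plate at about 602,145, band at 633,147). It hasn't moved between looks, the white one is where it was, and the gripper is clear.

```bash
python3 -c "
from bench import *
print(job_done())"
```

```text
the job is handed in; nothing more can be done
None
```

The red specimen now hangs freely and still on its arm, about 33 mm past the yellow band's centre. The white one is where it was, and the job is handed in at about 9.6 s, with no verdict returned.

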